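# Switch the hob on at its guarded rocker switch

### The arm

A 7-joint arm with a two-finger parallel gripper is mounted at the origin on a cart in front of the work surface, level with it; the furniture and walls round the work are solid. World frame = base frame: x ahead of the robot, y to its left, z up, the work surface at z = 0. Lengths are in m, angles in degrees, forces in N, time in s.
With the tool pointing down it reaches from about 0.35 to 0.775 m from the base axis. Payload 3.1 kg.
Tool frame: the origin (TCP) lies on the mounting face of the last link; the fingertips stand 173 mm ahead of it and the grasp point (between the pads) lies 155 mm ahead of it; z points along the fingers, y is the line along which they close (so a half turn about z gives the same grasp; the last joint's range is limited). The gripper opens to 85 mm and grips with 20 to 120 N. Pads are 22 mm wide; open, the fingers measure 114 mm over their backs; the gripper's body (76 mm by 85 mm) begins 54 mm behind the grasp point. The pads swing forward as they close: fully open they stand 13 mm farther back than shut.
Start: joints at [-78.535, 17.813, 0.802, 86.603, -0.252, 75.585, -1.558], TCP at [0.132, 0.534, 0.405] pointing down, gripper open.
Joint ranges: [-154.91, 154.91], [-16.99, 109.72], [-72.82, 74.43], [7.12, 147.25], [-82.49, 262.49], [11.32, 116.49], [-174.64, 174.64]. Speed limits (degrees/s): [159.86, 159.86, 180, 180, 180, 180, 180].

### API

Orientations are given as [roll, pitch, yaw] about the fixed x, y, z axes, in that order (R = Rz(yaw) Ry(pitch) Rx(roll)).
In Python, from cell import telemetry, cams, arm, nets gives the robot as it stands.
- The arm moves only by the tool step_arm, never from a script. Its argument "steps" is a list of rows, each an object of numbers: "x", "y", "z": the shift along the world's x, y, z in mm; "ax", "ay", "az": the turn, a rotation vector about the world's x, y, z in rad. In form: [{"x": .., "y": .., "z": .., "ax": .., "ay": .., "az": ..}, ...]. A call has 1 to 10 rows; each row is the pose to reach, as a shift and turn from the pose commanded when the call began; what a row does not reach only later rows make up. A row lasts 1/12 s, in which the tool goes at most 41.7 mm and 7.16 degrees, less where a joint would pass 70% of its speed; a pose out of reach is approached as far as the arm can. A call with a gripper value outside its range is refused whole. "jaw" is the finger opening in mm, from 0 to 85.4, set as the call begins (left out, the last holds). The fingers move at their own pace and stop on an object; the grip force is fixed at half the most. Time passes only in rows, so rows that repeat a pose let the fingers close. It gives the time, the measured TCP pose, the force, the opening and the grip force at its end, in the units of the state.
- telemetry.sense(): the state, without advancing time (a new reading comes with each control period).
- cams.grab_frame(name): name is "scene" or "side" or "wrist"; returns a dict with "image" (420x560x3 uint8, red, green, blue), "z_map" (420x560 float32, m along the optical axis (not along the pixel's ray), 0 where there is no reading), "intrinsics" (3x3 intrinsics, pixels), "D" ([k1, k2, p1, p2, k3] as OpenCV has them; the pictures are not rectified), "R" (3x3) and "t" (3): a world point X has camera coordinates R X + t; the wrist camera has in their place "tool_from_camera" (4x4, takes a point from camera to tool coordinates, whose origin is the TCP and whose axes are the flange's). Camera axes: x right, y down, z forward; pixel columns grow to the right and rows downward; lengths in m; the calibration is good to about 2 mm. A picture is of the moment at which its call begins: read the wrist's pose just before it.
- arm.close_job(): hands the job in; it is judged then, once.
Trained networks look in a picture, given as the dict that the camera call returned (one of the last four; its "shot" number tells which), for a name from the list of things; names that differ only in an ending like _2 or _b are one class to them, and where a whole thing is asked for, a point or a joint stands for the part that bears it (a point fixed in the world has none). Each returns a list of dicts, best first, with "p" (0 to 1); they miss things now and then, are a little off and sometimes report something else, mostly with a low value. They report only what shows in the picture. A call takes as long as a camera call.
- nets.regions_of(picture, target): "pixels" (420x560 bool, what is visible of it).
- nets.landmark_of(picture, target): "centre" ([x, y, z] in m, in world coordinates, good to about 4 mm: a listed point, or the origin of a listed thing).
The state is a dict: "time_s": time; "q": joint angles; "qvel": joint speeds; "effort": joint torques, N m; "tcp_pos": TCP position; "tool_rot": TCP orientation; "contact_force": force on the tool from outside, world axes, zero at the start; "ft_torque": the same for the moment, N m; "width": finger opening in m; "finger_force": force on a finger pad.
Only numpy, scipy, OpenCV 4.12 (cv2) and the standard library are available. Lean on these libraries where they do the work, as an engineer would, in place of code of your own. Each camera call takes 0.05 s, during which the arm holds its last target. There are 200 camera calls.

### The job

Slide the guard plate of the switch box fully back, press the near end of the wide rocker gently with a fingertip until it flips over and stays down, then slide the guard fully home again. Leave the narrow rocker and the things standing round the box as they are; the rocker breaks if it is pressed hard against its stop.

Things in the scene. Friction and masses are not known exactly. Their poses are not given: they have to be found in the camera images.
- switch_box: White switch box fixed to the worktop, 150 (x) x 124 (y) x 48 mm high. Origin under its centre; x points front (robot side) to back, y left, z up; turned up to 0.4 rad. Front half: open bay, x -69 to +5, y -56 to +56 mm, floor at z = 14; side walls 48 high, front wall 30 high and 6 thick. Back half: deck 43 high. The two rockers stand side by side in the bay, 54 mm apart, 34 mm before the origin
- guard (a joint): Slide of the guard plate along the box's +x: 0 m = fully home, covering the bay; 0.066 m = fully back, bay open (hard stops at both). About 2 N of friction; it stays where it is left. It may start up to 8 mm open
- guard_rib (a point): Centre of the top of the finger rib on the grey guard, a flat plate 76 (x) x 112 (y) x 4 mm, top face 48 mm over the worktop, lying over the bay between the side walls. The upright rib across its middle is 8 mm thick (x), 60 mm long (y) and rises 14 mm above the plate, to 62 mm over the worktop. The point moves with the guard; axes as the box's
- wide_pivot (a point): Nominal pivot of the wide rocker, 26 mm over the worktop: x and y are right, the height is NOT. The switch is clipped in at a depth that differs each time: the real rocker stands up to 7 mm higher or lower. Axes as the box's. The rocker is a white plate 50 mm long (x, 25 mm either side of the pivot), 36 mm wide (y), its face 5 mm over the pivot. It is in the left or the right place of the bay
- wide_rocker (a joint): Wide rocker: 0 rad = off, near (robot-side) end raised by 0.18 rad; 0.36 = on, near end down (hard stop). Over-centre spring, centre at 0.18: it jumps to the end it is nearer and stays. Pressed down 17 mm before the pivot it takes 5 to 7 N at first, then less; it sinks there 3 mm to the centre, 6 mm in all. More than 20 N from the fingers breaks it
- narrow_pivot (a point): The same point for the narrow rocker (50 mm long, 16 mm wide), which is in the other place of the bay and must be left off; its height is as uncertain
- narrow_rocker (a joint): Narrow rocker, same values as the wide one: 0 rad = off
- egg_timer: White wind-up kitchen timer, 60 mm wide, 54 mm high, standing behind the box; origin under its centre. Bystander
- espresso_cup: White espresso cup with a handle, 64x91 mm, 50 mm high, behind the box; origin under its centre. Bystander
- teaspoon: Steel teaspoon, 132x28x11 mm, lying along the right side of the box; origin under its centre. Bystander

How it is judged (in metres and radians):
On the way, in this order (a step that is already met when the one before it is completed fails the run):
1. the guard is slid fully back (value of joint guard above 0.061 m), for 0.1 s.
2. the wide rocker is flipped on, with the guard still back (value of joint wide_rocker above 0.32 rad and value of joint guard above 0.05 m), for 0.2 s.
3. the guard is slid home again (value of joint guard below 0.004 m), for 0.2 s.
At the end, for the whole second after the job is handed in: The wide rocker is on (joint over 0.32 rad), the narrow rocker is still off (under 0.05 rad) and the guard is home to within 4 mm (value of joint wide_rocker above 0.32 rad and value of joint narrow_rocker below 0.05 rad and value of joint guard below 0.004 m); the robot touches nothing.
It fails at once if the fingers press the wide rocker with more than 20 N (contact force between any of the fingers, the arm and wide_rocker above 20 N).
It fails at once if the narrow rocker is moved past its centre (value of joint narrow_rocker above 0.18 rad).
It fails at once if a bystander is shifted by more than 25 mm (distance of any of egg_timer, espresso_cup, teaspoon from where it was at the start of the episode above 0.025 m).
It also fails if it takes over 56 s, if anything falls off the work surface, if the arm or the gripper's body presses on something with over 40 N, if the wrist force passes 120 N, or if a joint passes its speed limit or range.

## Working session

There is one attempt and no reset: what is moved stays moved. The work goes in short steps, Python scripts to look and compute and a tool call to move; the robot and the scene stay as the last step left them, time stands still between calls to the robot, and variables do not carry over. Pictures are saved under pics/ and viewed, at most 10 in all, crops included, and the job is handed in when it is done.

Besides the shell and the picture viewer there is one more tool, called after "Request:" in YAML: its name, and indented under it one key for each argument. step_arm: Moves the arm, as the interface text tells. Its arguments: {"type":"object","properties":{"steps":{"type":"array","items":{"type":"object","properties":{"x":{"type":"number"},"y":{"type":"number"},"z":{"type":"number"},"ax":{"type":"number"},"ay":{"type":"number"},"az":{"type":"number"}}}},"jaw":{"type":"number"}},"required":["steps"]}

```bash
mkdir -p pics
cat > h.py <<'E'
import numpy as np, cv2
from cell import telemetry, cams, arm, nets
from scipy.spatial.transform import Rotation as Ro
def pose(f,s):
    if "R" in f: return np.array(f["R"]),np.array(f["t"])
    T=np.eye(4);T[:3,:3]=Ro.from_euler('xyz',s["tool_rot"],degrees=True).as_matrix();T[:3,3]=s["tcp_pos"]
    M=np.linalg.inv(T@np.array(f["tool_from_camera"]));return M[:3,:3],M[:3,3]
def grab(n):
    s=telemetry.sense();f=cams.grab_frame(n);R,t=pose(f,s);return f,R,t
def cloud(f,R,t):
    z=f["z_map"];h,w=z.shape
    uv=np.stack(np.meshgrid(np.arange(w),np.arange(h)),-1).reshape(-1,1,2).astype(np.float64)
    n=cv2.undistortPoints(uv,np.array(f["intrinsics"]),np.array(f["D"])).reshape(h,w,2)
    c=np.dstack([n*z[...,None],z]);P=(c-t)@R; P[z==0]=np.nan
    return P
def save(f,n): cv2.imwrite("pics/"+n,f["image"][:,:,::-1])
E
python3 - <<'E'
from h import *
s=telemetry.sense();print(s["time_s"],s["tcp_pos"],s["tool_rot"],s["contact_force"])
for n in ["scene","side"]:
    f,R,t=grab(n);save(f,n+"0.png")
    print(n,"cam at",(-R.T@t).round(3))
    for k in ["switch_box","guard_rib","wide_pivot","narrow_pivot","egg_timer","espresso_cup","teaspoon"]:
        print(k,[(np.round(d["centre"],3),round(d["p"],2)) for d in nets.landmark_of(f,k)[:2]])
    for k in ["guard_rib","switch_box"]:
        r=nets.regions_of(f,k)
        if r:
            P=cloud(f,R,t)[r[0]["pixels"]];P=P[~np.isnan(P[:,0])]
            for lo,hi in([(.044,.052),(.058,.066)] if k=="guard_rib" else [(.04,.046),(.046,.052)]):
                q=P[(P[:,2]>lo)&(P[:,2]<hi)][:,:2]
                if len(q)>20: print(k,lo,len(q),cv2.minAreaRect((q*1000).astype(np.float32)),q.mean(0))
E
```

```text
0.0 [0.13161096 0.53369    0.40359419] [-1.79862261e+02  6.21238077e-03  1.66150122e+02] [-0.00520864  0.71035556 -0.16624559]
scene cam at [0.18  0.55  0.674]
switch_box [(array([ 0.517,  0.096, -0.001]), 0.75)]
guard_rib [(array([0.496, 0.096, 0.061]), 0.65)]
wide_pivot [(array([0.485, 0.072, 0.028]), 0.51), (array([ 0.505,  0.002, -0.002]), 0.51)]
narrow_pivot [(array([0.493, 0.129, 0.03 ]), 0.64)]
egg_timer [(array([ 0.654,  0.038, -0.   ]), 0.67)]
espresso_cup []
teaspoon [(array([ 0.507, -0.   ,  0.001]), 0.5)]
guard_rib 0.044 2493 ((494.3845520019531, 95.29491424560547), (114.5369644165039, 80.11034393310547), 85.15497589111328) [0.49166741 0.09884162]
guard_rib 0.058 180 ((493.2276306152344, 96.25345611572266), (60.6834602355957, 9.10926342010498), 85.09599304199219) [0.49247693 0.09818403]
switch_box 0.04 1878 ((519.8143310546875, 94.45942687988281), (125.17061614990234, 151.2239532470703), 85.14299774169922) [0.54574546 0.08684537]
switch_box 0.046 2732 ((519.7898559570312, 94.38607025146484), (124.75320434570312, 148.90167236328125), 84.92127227783203) [0.49518515 0.097547
[... 321 characters left out ...]
-0.001]), 0.73)]
espresso_cup [(array([ 0.668,  0.138, -0.002]), 0.71)]
teaspoon [(array([0.508, 0.006, 0.004]), 0.61)]
guard_rib 0.044 1246 ((495.21710205078125, 95.27647399902344), (114.91197967529297, 76.07608032226562), 84.62716674804688) [0.49327777 0.09060943]
guard_rib 0.058 79 ((495.31451416015625, 93.54847717285156), (59.82914733886719, 8.246979713439941), 84.89157104492188) [0.49471229 0.09310351]
switch_box 0.04 1423 ((521.0784912109375, 91.89185333251953), (126.0198974609375, 149.89483642578125), 84.5739517211914) [0.54497448 0.08372628]
switch_box 0.046 1263 ((522.2279663085938, 91.37644958496094), (124.90094757080078, 147.9364013671875), 84.887939453125) [0.50100342 0.08919206]
```

View pictures.

View pics/scene0.png

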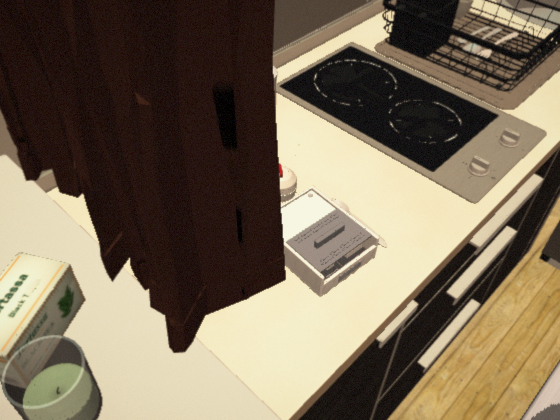

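View pics/side0.png

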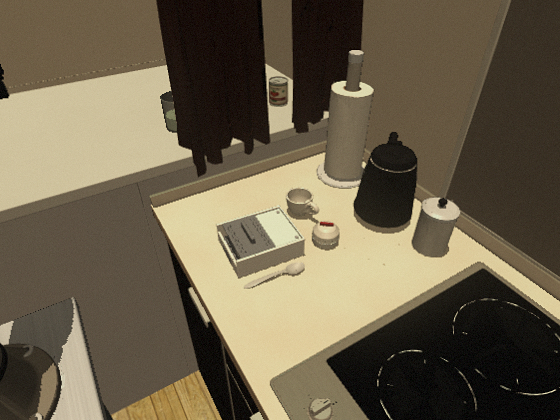

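Run:
```python
from h import *
A=[]
for n in ["scene","side","wrist"]:
    f,R,t=grab(n);P=cloud(f,R,t).reshape(-1,3);P=P[~np.isnan(P[:,0])]
    if n=="wrist": save(f,"w0.png")
    A.append(P[(P[:,2]>.1)&(P[:,2]<.9)&(abs(P[:,1])<.75)&(P[:,0]<1)&(P[:,0]>-.1)])
P=np.vstack(A)
# occupancy grid min z/max z per 5cm cell
c=np.floor(P[:,:2]/.06).astype(int)
u,i,k=np.unique(c,axis=0,return_inverse=True,return_counts=True)
for j in range(len(u)):
    if k[j]>15:
        z=P[i.ravel()==j,2];print((u[j]*.06).round(2),k[j],z.min().round(2),z.max().round(2),end=' | ')
```

```text
[-0.12  0.36] 1847 0.1 0.1 | [-0.12  0.42] 674 0.1 0.1 | [-0.06  0.36] 4560 0.1 0.1 | [-0.06  0.42] 5484 0.1 0.1 | [-0.06  0.48] 4928 0.1 0.1 | [-0.06  0.54] 3587 0.1 0.1 | [-0.06  0.6 ] 2196 0.1 0.1 | [-0.06  0.66] 735 0.1 0.1 | [0.   0.36] 3724 0.1 0.1 | [0.   0.42] 4490 0.1 0.1 | [0.   0.48] 4763 0.1 0.1 | [0.   0.54] 5050 0.1 0.1 | [0.  0.6] 5264 0.1 0.1 | [0.   0.66] 5522 0.1 0.1 | [0.   0.72] 2631 0.1 0.1 | [0.06 0.36] 3060 0.1 0.1 | [0.06 0.42] 9900 0.1 0.33 | [0.06 0.48] 15810 0.1 0.33 | [0.06 0.54] 5995 0.1 0.33 | [0.06 0.6 ] 4293 0.1 0.1 | [0.06 0.66] 4462 0.1 0.1 | [0.06 0.72] 2309 0.1 0.1 | [0.12 0.36] 2529 0.1 0.1 | [0.12 0.42] 4211 0.1 0.31 | [0.12 0.48] 4961 0.1 0.32 | [0.12 0.54] 19021 0.1 0.33 | [0.12 0.6 ] 5795 0.1 0.33 | [0.12 0.66] 3697 0.1 0.1 | [0.12 0.72] 1896 0.1 0.1 | [0.18 0.36] 449 0.1 0.1 | [0.18 0.42] 2457 0.1 0.1 | [0.18 0.48] 2696 0.1 0.1 | [0.18 0.54] 2823 0.1 0.1 | [0.18 0.6 ] 2722 0.1 0.1 | [0.18 0.66] 3058 0.1 0.1 | [0.18 0.72] 1580 0.1 0.1 | [0.24 0.36] 1177 0.1 0.1 | [0.24 0.42] 2165 0.1 0.1 | [0.24 0.48] 2261 0.1 0.1 | [0.24 0.54] 2279 0.1 0.1 | 
[... 2523 characters left out ...]
0.17 | [ 0.9  -0.42] 92 0.1 0.12 | [ 0.9  -0.36] 253 0.1 0.14 | [ 0.9 -0.3] 634 0.1 0.17 | [ 0.9  -0.24] 2308 0.1 0.3 | [ 0.9  -0.18] 4697 0.1 0.43 | [ 0.9  -0.12] 6452 0.1 0.48 | [ 0.9  -0.06] 5230 0.1 0.47 | [0.9 0. ] 3023 0.1 0.46 | [0.9  0.06] 2615 0.1 0.45 | [0.9  0.12] 2305 0.1 0.44 | [0.9  0.18] 1994 0.1 0.43 | [0.9  0.24] 1474 0.1 0.42 | [0.9 0.3] 1690 0.1 0.41 | [0.9  0.36] 219 0.1 0.18 | [0.9  0.66] 258 0.1 0.34 | [0.9  0.72] 146 0.1 0.33 | [ 0.96 -0.06] 30 0.11 0.46 | [0.96 0.  ] 1444 0.1 0.46 | [0.96 0.06] 1086 0.1 0.45 | [0.96 0.12] 727 0.1 0.44 | [0.96 0.18] 568 0.1 0.42 | [0.96 0.24] 421 0.1 0.41 | [0.96 0.3 ] 175 0.1 0.4 | [0.96 0.66] 387 0.1 0.34 | [0.96 0.72] 205 0.1 0.33 |
```

View pics/w0.png

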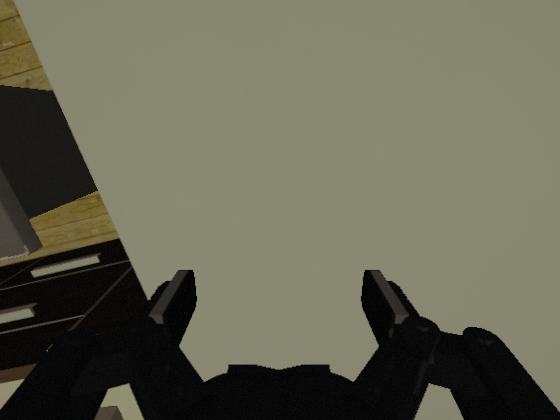

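Request:
step_arm:
  steps:
    - {"x":15,"y":-38,"z":0}
    - {"x":30,"y":-76,"z":0}
    - {"x":45,"y":-114,"z":0}
    - {"x":60,"y":-150,"z":0}
    - {"x":78,"y":-186,"z":0}
    - {"x":98,"y":-220,"z":0}
    - {"x":118,"y":-254,"z":0,"az":0.04}
    - {"x":138,"y":-288,"z":0,"az":0.08}
    - {"x":158,"y":-322,"z":0,"az":0.12}
    - {"x":178,"y":-356,"z":0,"az":0.157}
  jaw: 0

```text
validation failed for argument at $.st...
```

Request:
step_arm:
  steps:
    - {"x":20,"y":-34}
    - {"x":40,"y":-64}
    - {"x":75,"y":-80}
    - {"x":110,"y":-83}
    - {"x":120,"y":-83}
    - {"x":120,"y":-83}

```text
validation failed for argument at $.st...
```

Run:
```python
from h import *
s=telemetry.sense();print(s["time_s"],s["tcp_pos"],s["tool_rot"],s["contact_force"])
f,R,t=grab("wrist");save(f,"w1.png");P=cloud(f,R,t)
print(np.round(f["tool_from_camera"],3).tolist())
for k in ["switch_box","guard_rib","wide_pivot","narrow_pivot"]:
    print(k,[(np.round(d["centre"],4),round(d["p"],2)) for d in nets.landmark_of(f,k)[:2]])
r=nets.regions_of(f,"guard_rib")
Q=P[r[0]["pixels"]];Q=Q[~np.isnan(Q[:,0])]
for lo,hi in[(.044,.053),(.057,.067)]:
    q=Q[(Q[:,2]>lo)&(Q[:,2]<hi)]
    print(len(q),cv2.minAreaRect((q[:,:2]*1000).astype(np.float32)),np.median(q,0))
Q=P.reshape(-1,3);Q=Q[(Q[:,2]>.038)&(Q[:,2]<.053)&(Q[:,0]>.42)&(Q[:,0]<.61)&(Q[:,1]>.01)&(Q[:,1]<.18)]
print(cv2.minAreaRect((Q[:,:2]*1000).astype(np.float32)))
```

```text
1.15 [0.13166037 0.53403031 0.40469769] [1.79999857e+02 5.46104968e-04 1.66152622e+02] [-0.22285048  0.54026212  0.6468465 ]
[[-0.0, -0.948, -0.32, 0.084], [1.0, -0.0, 0.0, -0.0], [-0.0, -0.32, 0.948, 0.029], [0.0, 0.0, 0.0, 1.0]]
switch_box []
guard_rib []
wide_pivot []
narrow_pivot []Traceback (most recent call last):
  File "<stdin>", line 8, in <module>
IndexError: list index out of range
```

Request:
step_arm:
  steps:
    - {"x":15,"y":-38,"z":0,"ax":0,"ay":0,"az":0}
    - {"x":30,"y":-76,"z":0,"ax":0,"ay":0,"az":0}
    - {"x":45,"y":-114,"z":0,"ax":0,"ay":0,"az":0}
    - {"x":60,"y":-150,"z":0,"ax":0,"ay":0,"az":0}
    - {"x":78,"y":-186,"z":0,"ax":0,"ay":0,"az":0}
    - {"x":98,"y":-220,"z":0,"ax":0,"ay":0,"az":0}
    - {"x":118,"y":-254,"z":0,"ax":0,"ay":0,"az":0.04}
    - {"x":138,"y":-288,"z":0,"ax":0,"ay":0,"az":0.08}
    - {"x":158,"y":-322,"z":0,"ax":0,"ay":0,"az":0.12}
    - {"x":178,"y":-356,"z":0,"ax":0,"ay":0,"az":0.157}
  jaw: 0

```text
time_s: 2.28
tcp_pos: [0.3102, 0.176, 0.405]
tool_rot: [179.9, 0.0, 175.3]
contact_force: [1.2, 1.1, 0.2]
width: 0.0
finger_force: 0.0
```

Request:
step_arm:
  steps:
    - {"x":20,"y":-34,"z":0,"ax":0,"ay":0,"az":0}
    - {"x":40,"y":-64,"z":0,"ax":0,"ay":0,"az":0}
    - {"x":75,"y":-80,"z":0,"ax":0,"ay":0,"az":0}
    - {"x":110,"y":-83,"z":0,"ax":0,"ay":0,"az":0}
    - {"x":120,"y":-83,"z":0,"ax":0,"ay":0,"az":0}
    - {"x":120,"y":-83,"z":0,"ax":0,"ay":0,"az":0}

```text
time_s: 2.78
tcp_pos: [0.4317, 0.0945, 0.4048]
tool_rot: [-179.9, 0.1, 175.0]
contact_force: [-0.3, 0.5, -0.3]
width: -0.0001
finger_force: 0.0
```

Run:
```python
from h import *
s=telemetry.sense();print(s["time_s"],s["tcp_pos"],s["tool_rot"],s["contact_force"])
f,R,t=grab("wrist");save(f,"w1.png");P=cloud(f,R,t)
for k in ["switch_box","guard_rib","wide_pivot","narrow_pivot"]:
    print(k,[(np.round(d["centre"],4),round(d["p"],2)) for d in nets.landmark_of(f,k)[:2]])
Q=P.reshape(-1,3)
q=Q[(Q[:,2]>.038)&(Q[:,2]<.053)&(Q[:,0]>.42)&(Q[:,0]<.61)&(Q[:,1]>.01)&(Q[:,1]<.18)]
print(cv2.minAreaRect((q[:,:2]*1000).astype(np.float32)))
q=Q[(Q[:,2]>.057)&(Q[:,2]<.067)&(Q[:,0]>.46)&(Q[:,0]<.53)&(Q[:,1]>.05)&(Q[:,1]<.14)]
print(len(q),cv2.minAreaRect((q[:,:2]*1000).astype(np.float32)))
```

```text
2.7833 [0.43172756 0.0945396  0.40476777] [-1.79914777e+02  1.06594437e-01  1.74955868e+02] [-0.32360669  0.52423439 -0.30121223]
switch_box []
guard_rib []
wide_pivot [(array([0.5206, 0.0895, 0.0034]), 0.18)]
narrow_pivot [(array([5.045e-01, 6.800e-03, 2.000e-04]), 0.24)]
((519.2631225585938, 93.45024108886719), (124.25519561767578, 148.8911895751953), 84.79476165771484)
356 ((493.27099609375, 96.07760620117188), (59.13447952270508, 7.325809955596924), 84.85163879394531)
```

View pics/w1.png

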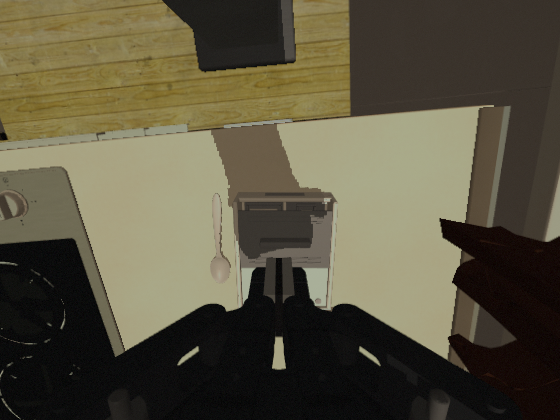

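Request:
step_arm:
  steps:
    - {"x":9,"y":1,"z":-38,"ax":0,"ay":0,"az":0}
    - {"x":18,"y":2,"z":-76,"ax":0,"ay":0,"az":0}
    - {"x":28,"y":3,"z":-114,"ax":0,"ay":0,"az":0}
    - {"x":36,"y":4,"z":-145,"ax":0,"ay":0,"az":0}
    - {"x":36,"y":4,"z":-165,"ax":0,"ay":0,"az":0}
    - {"x":36,"y":4,"z":-177,"ax":0,"ay":0,"az":0}
    - {"x":36,"y":4,"z":-177,"ax":0,"ay":0,"az":0}

```text
time_s: 3.62
tcp_pos: [0.4632, 0.0996, 0.2251]
tool_rot: [-179.9, -0.4, 175.2]
contact_force: [-0.5, 0.8, -0.0]
width: -0.0001
finger_force: 0.0
```

Request:
step_arm:
  steps:
    - {"x":4,"y":-1,"z":2,"ax":0,"ay":0,"az":0}
    - {"x":9,"y":-2,"z":2,"ax":0,"ay":0,"az":0}
    - {"x":15,"y":-3,"z":2,"ax":0,"ay":0,"az":0}
    - {"x":22,"y":-3.5,"z":2,"ax":0,"ay":0,"az":0}
    - {"x":29,"y":-4,"z":2,"ax":0,"ay":0,"az":0}
    - {"x":36,"y":-5,"z":2,"ax":0,"ay":0,"az":0}
    - {"x":43,"y":-6,"z":2,"ax":0,"ay":0,"az":0}
    - {"x":50,"y":-6.5,"z":2,"ax":0,"ay":0,"az":0}
    - {"x":57,"y":-7,"z":2,"ax":0,"ay":0,"az":0}
    - {"x":60,"y":-7.5,"z":2,"ax":0,"ay":0,"az":0}

```text
time_s: 4.45
tcp_pos: [0.5268, 0.0916, 0.2296]
tool_rot: [180.0, 0.0, 175.1]
contact_force: [-1.5, 1.9, 1.2]
width: 0.0002
finger_force: 1.0
```

Contact seems light (about 2 N of friction); creep to the stop.

Request:
step_arm:
  steps:
    - {"x":4,"y":-0.4,"z":-1,"ax":0,"ay":0,"az":0}
    - {"x":8,"y":-0.8,"z":-1,"ax":0,"ay":0,"az":0}
    - {"x":11,"y":-1,"z":-1,"ax":0,"ay":0,"az":0}
    - {"x":13,"y":-1.2,"z":-1,"ax":0,"ay":0,"az":0}
    - {"x":13,"y":-1.2,"z":-1,"ax":0,"ay":0,"az":0}

```text
time_s: 4.87
tcp_pos: [0.539, 0.0901, 0.2285]
tool_rot: [-180.0, 0.0, 175.1]
contact_force: [-0.5, 0.8, -0.5]
width: -0.0005
finger_force: 0.5
```

Request:
step_arm:
  steps:
    - {"x":2,"y":0,"z":0,"ax":0,"ay":0,"az":0}
    - {"x":4,"y":0,"z":0,"ax":0,"ay":0,"az":0}
    - {"x":4,"y":0,"z":0,"ax":0,"ay":0,"az":0}

```text
time_s: 5.12
tcp_pos: [0.5406, 0.0901, 0.2283]
tool_rot: [-180.0, -0.4, 175.1]
contact_force: [-8.1, 0.7, 5.1]
width: -0.0001
finger_force: 4.0
```

Run:
```python
from h import *
f,R,t=grab("side");P=cloud(f,R,t);save(f,"s1.png")
Q=P.reshape(-1,3)
q=Q[(Q[:,2]>.057)&(Q[:,2]<.063)&(Q[:,0]>.46)&(Q[:,0]<.6)&(Q[:,1]>.05)&(Q[:,1]<.14)]
print(len(q),q.min(0),q.max(0))
i=cv2.resize(f["image"][170:310,190:350],None,fx=4,fy=4);cv2.imwrite("pics/s1.png",i[:,:,::-1])
```

```text
57 [0.52697521 0.05973545 0.0572605 ] [0.55812378 0.09491448 0.06265945]
```

View pics/s1.png

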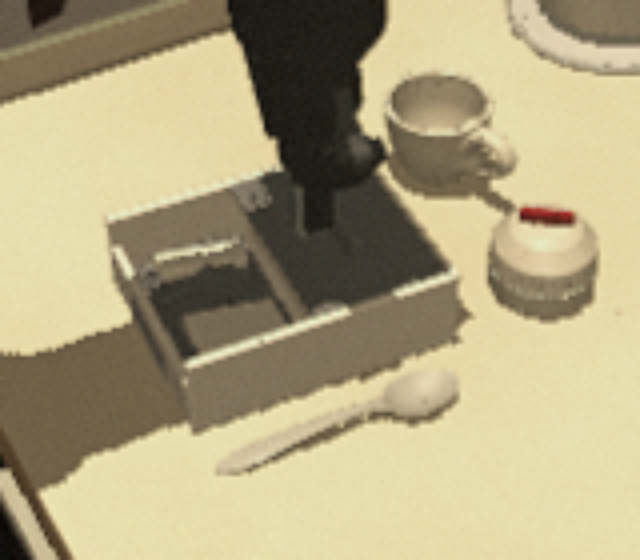

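Request:
step_arm:
  steps:
    - {"x":-12,"y":1,"z":0,"ax":0,"ay":0,"az":0}
    - {"x":-25,"y":1,"z":30,"ax":0,"ay":0,"az":0}
    - {"x":-50,"y":1,"z":60,"ax":0,"ay":0,"az":0}
    - {"x":-75,"y":1,"z":90,"ax":0,"ay":0,"az":0}
    - {"x":-100,"y":1,"z":120,"ax":0,"ay":0,"az":0}
    - {"x":-110,"y":1,"z":130,"ax":0,"ay":0,"az":0}
    - {"x":-110,"y":1,"z":130,"ax":0,"ay":0,"az":0}

```text
time_s: 5.75
tcp_pos: [0.4326, 0.091, 0.3621]
tool_rot: [179.7, 0.4, 175.2]
contact_force: [0.3, -0.1, -0.2]
width: 0.0002
finger_force: 0.0
```

```bash
cat > look.py <<'E'
from h import *
import sys
s=telemetry.sense();print(s["time_s"],s["tcp_pos"],s["tool_rot"],s["contact_force"])
c=np.array([.5195,.0934]);a=np.radians(-5.1);B=np.array([[np.cos(a),-np.sin(a)],[np.sin(a),np.cos(a)]])
for n in ["wrist","side","scene"]:
    f,R,t=grab(n);P=cloud(f,R,t)
    if n=="wrist": cv2.imwrite("pics/"+sys.argv[1],f["image"][:,:,::-1])
    for k in ["wide_pivot","narrow_pivot","guard_rib"]:
        for d in nets.landmark_of(f,k)[:1]: print(n,k,np.round(d["centre"],4),((np.array(d["centre"])[:2]-c)@B*1000).round(1),round(d["p"],2))
    Q=P.reshape(-1,3);b=(Q[:,:2]-c)@B*1000;z=Q[:,2]*1000
    for y in (-27,27):
        print(y,[(x,int(m.sum()),np.median(z[m]).round(1)) for x in range(-66,2,6) for m in [(abs(b[:,0]-x)<3)&(abs(b[:,1]-y)<6)&(z>0)&(z<75)] if m.sum()>3])
    m=(z>58)&(z<66)&(abs(b[:,0])<60)&(abs(b[:,1])<35)
    if m.sum()>9: print("rib x",m.sum(),np.percentile(b[m,0],[3,50,97]).round(1))
    for x in (-50,):
        print("cross",[(y,int(m.sum()),np.median(z[m]).round(1)) for y in range(-60,61,6) for m in [(abs(b[:,0]-x)<6)&(abs(b[:,1]-y)<3)&(z>0)&(z<75)] if m.sum()>3])
E
python3 look.py w2.png
```

```text
5.75 [0.4326267  0.09103963 0.36214388] [179.68311886   0.39336494 175.18831122] [ 0.34041639 -0.14005552 -0.1841789 ]
wrist wide_pivot [0.4873 0.0712 0.0224] [-30.1 -25. ] 0.94
wrist narrow_pivot [0.4908 0.124  0.0283] [-31.3  27.9] 0.86
-27 [(-66, 10, np.float64(15.3)), (-60, 88, np.float64(16.5)), (-54, 66, np.float64(30.7)), (-48, 50, np.float64(30.2)), (-42, 49, np.float64(28.8)), (-36, 51, np.float64(27.6)), (-30, 46, np.float64(26.8)), (-24, 49, np.float64(25.7)), (-18, 41, np.float64(24.3)), (-12, 38, np.float64(23.5)), (-6, 16, np.float64(16.0)), (0, 13, np.float64(9.4))]
27 [(-66, 28, np.float64(19.0)), (-60, 70, np.float64(30.9)), (-54, 85, np.float64(36.1)), (-48, 52, np.float64(35.8)), (-42, 51, np.float64(34.5)), (-36, 48, np.float64(33.5)), (-30, 46, np.float64(32.3)), (-24, 48, np.float64(30.9)), (-18, 44, np.float64(30.2)), (-12, 39, np.float64(28.8)), (-6, 42, np.float64(47.4)), (0, 47, np.float64(49.4))]
cross [(-60, 53, np.float64(49.1)), (-54, 95, np.float64(18.7)), (-48, 47, np.float64(18.1)), (-42, 52, np.float64(30.3)), (-36, 57, np.float64(30.7)), (-30, 53, n
[... 2363 characters left out ...]
at64(31.0)), (-30, 23, np.float64(30.3)), (-24, 19, np.float64(29.1)), (-18, 22, np.float64(28.1)), (-12, 18, np.float64(26.8)), (-6, 22, np.float64(46.1)), (0, 27, np.float64(47.4))]
rib x 168 [28.1 31.  35.6]
cross [(-60, 18, np.float64(46.9)), (-54, 96, np.float64(29.5)), (-42, 19, np.float64(28.4)), (-36, 21, np.float64(28.5)), (-30, 24, np.float64(28.4)), (-24, 23, np.float64(28.3)), (-18, 24, np.float64(28.5)), (-12, 50, np.float64(25.2)), (-6, 41, np.float64(18.3)), (0, 22, np.float64(11.1)), (6, 20, np.float64(13.7)), (18, 14, np.float64(28.9)), (24, 30, np.float64(34.0)), (30, 47, np.float64(31.5)), (36, 40, np.float64(28.8)), (42, 21, np.float64(23.5)), (60, 127, np.float64(27.8))]
```

View pics/w2.png

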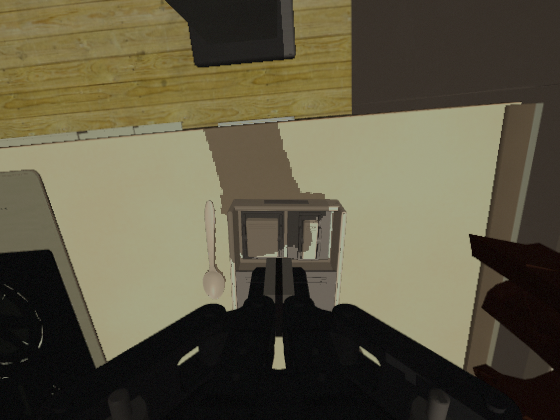

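Request:
step_arm:
  steps:
    - {"x":10,"y":-6,"z":-35,"ax":0,"ay":0,"az":0}
    - {"x":20,"y":-12,"z":-70,"ax":0,"ay":0,"az":0}
    - {"x":30,"y":-18,"z":-100,"ax":0,"ay":0,"az":0}
    - {"x":36,"y":-20,"z":-115,"ax":0,"ay":0,"az":0}
    - {"x":36,"y":-20,"z":-115,"ax":0,"ay":0,"az":0}
    - {"x":36,"y":-20,"z":-115,"ax":0,"ay":0,"az":0}
    - {"x":36,"y":-20,"z":-115,"ax":0,"ay":0,"az":0}

```text
time_s: 6.93
tcp_pos: [0.4691, 0.0716, 0.2447]
tool_rot: [180.0, 0.1, 175.2]
contact_force: [0.1, 0.5, 0.2]
width: 0.0
finger_force: 0.0
```

Request:
step_arm:
  steps:
    - {"x":-2,"y":-0.5,"z":-10,"ax":0,"ay":0,"az":0}
    - {"x":-2,"y":-0.5,"z":-20,"ax":0,"ay":0,"az":0}
    - {"x":-2,"y":-0.5,"z":-30,"ax":0,"ay":0,"az":0}
    - {"x":-2,"y":-0.5,"z":-36,"ax":0,"ay":0,"az":0}
    - {"x":-2,"y":-0.5,"z":-36,"ax":0,"ay":0,"az":0}
    - {"x":-2,"y":-0.5,"z":-36,"ax":0,"ay":0,"az":0}

```text
time_s: 7.43
tcp_pos: [0.4663, 0.0708, 0.2071]
tool_rot: [-180.0, -0.1, 175.1]
contact_force: [0.4, -0.1, 1.0]
width: 0.0003
finger_force: 0.0
```

Request:
step_arm:
  steps:
    - {"x":0,"y":0,"z":-1,"ax":0,"ay":0,"az":0}
    - {"x":0,"y":0,"z":-2,"ax":0,"ay":0,"az":0}
    - {"x":0,"y":0,"z":-3,"ax":0,"ay":0,"az":0}
    - {"x":0,"y":0,"z":-3,"ax":0,"ay":0,"az":0}

```text
time_s: 7.77
tcp_pos: [0.4667, 0.0708, 0.2048]
tool_rot: [180.0, 0.0, 175.1]
contact_force: [0.0, -0.4, -0.6]
width: 0.0002
finger_force: 0.0
```

Request:
step_arm:
  steps:
    - {"x":0,"y":0,"z":-1,"ax":0,"ay":0,"az":0}
    - {"x":0,"y":0,"z":-1.5,"ax":0,"ay":0,"az":0}
    - {"x":0,"y":0,"z":-1.5,"ax":0,"ay":0,"az":0}

```text
time_s: 8.02
tcp_pos: [0.4669, 0.0708, 0.2036]
tool_rot: [180.0, 0.0, 175.1]
contact_force: [-1.0, 0.1, 4.3]
width: -0.0004
finger_force: 1.9
```

Request:
step_arm:
  steps:
    - {"x":0,"y":0,"z":-1,"ax":0,"ay":0,"az":0}
    - {"x":0,"y":0,"z":-1.5,"ax":0,"ay":0,"az":0}
    - {"x":0,"y":0,"z":-1.5,"ax":0,"ay":0,"az":0}

```text
time_s: 8.27
tcp_pos: [0.4664, 0.0709, 0.2017]
tool_rot: [180.0, -0.0, 175.1]
contact_force: [-1.3, -0.2, 3.8]
width: 0.0
finger_force: 1.7
```

Request:
step_arm:
  steps:
    - {"x":0,"y":0,"z":-1,"ax":0,"ay":0,"az":0}
    - {"x":0,"y":0,"z":-1.5,"ax":0,"ay":0,"az":0}
    - {"x":0,"y":0,"z":-1.5,"ax":0,"ay":0,"az":0}

```text
time_s: 8.52
tcp_pos: [0.4666, 0.0709, 0.1998]
tool_rot: [-180.0, -0.0, 175.2]
contact_force: [-0.1, 0.5, -0.2]
width: 0.0003
finger_force: 0.0
```

Request:
step_arm:
  steps:
    - {"x":0,"y":0,"z":-0.5,"ax":0,"ay":0,"az":0}
    - {"x":0,"y":0,"z":-1,"ax":0,"ay":0,"az":0}
    - {"x":0,"y":0,"z":-1,"ax":0,"ay":0,"az":0}

```text
time_s: 8.77
tcp_pos: [0.4668, 0.0708, 0.199]
tool_rot: [-180.0, 0.0, 175.1]
contact_force: [-0.3, 0.1, -0.0]
width: -0.0
finger_force: 0.0
```

Force vanished: it jumped over. Lift and check.

Request:
step_arm:
  steps:
    - {"x":0,"y":0,"z":15,"ax":0,"ay":0,"az":0}
    - {"x":0,"y":1,"z":45,"ax":0,"ay":0,"az":0}
    - {"x":-15,"y":10,"z":80,"ax":0,"ay":0,"az":0}
    - {"x":-30,"y":20,"z":115,"ax":0,"ay":0,"az":0}
    - {"x":-36,"y":20,"z":150,"ax":0,"ay":0,"az":0}
    - {"x":-36,"y":20,"z":160,"ax":0,"ay":0,"az":0}

```text
time_s: 9.27
tcp_pos: [0.4314, 0.0913, 0.364]
tool_rot: [179.7, 0.4, 175.2]
contact_force: [1.0, -0.3, -0.0]
width: -0.0003
finger_force: 0.0
```

```bash
python3 look.py w3.png | grep -v cross
```

```text
9.2667 [0.43140697 0.09125422 0.36399019] [179.70582461   0.44149944 175.24152383] [ 1.03918634 -0.27156083 -0.03733938]
wrist wide_pivot [0.4875 0.0701 0.0209] [-29.8 -26.1] 0.64
wrist narrow_pivot [0.4929 0.1229 0.0248] [-29.1  27. ] 0.92
-27 [(-66, 11, np.float64(15.5)), (-60, 73, np.float64(16.5)), (-54, 59, np.float64(23.7)), (-48, 59, np.float64(24.8)), (-42, 58, np.float64(25.7)), (-36, 56, np.float64(26.7)), (-30, 59, np.float64(27.9)), (-24, 51, np.float64(29.0)), (-18, 60, np.float64(30.1)), (-12, 33, np.float64(30.7)), (0, 9, np.float64(9.5))]
27 [(-66, 18, np.float64(16.0)), (-60, 82, np.float64(22.8)), (-54, 87, np.float64(36.2)), (-48, 47, np.float64(35.6)), (-42, 54, np.float64(34.5)), (-36, 45, np.float64(33.2)), (-30, 43, np.float64(32.3)), (-24, 50, np.float64(30.8)), (-18, 42, np.float64(29.9)), (-12, 40, np.float64(28.7)), (-6, 41, np.float64(47.2)), (0, 55, np.float64(49.2))]
side wide_pivot [0.488  0.0656 0.0255] [-28.9 -30.5] 0.79
side narrow_pivot [0.4881 0.1204 0.0295] [-33.7  24.1] 0.62
side guard_rib [0.5531 0.09   0.0569] [33.8 -0.4] 0.7
-27 [(-60, 7, np.f
[... 816 characters left out ...]
.97
-27 [(-60, 36, np.float64(14.9)), (-54, 27, np.float64(22.5)), (-48, 24, np.float64(23.2)), (-42, 22, np.float64(24.0)), (-36, 26, np.float64(25.5)), (-30, 23, np.float64(26.5)), (-24, 22, np.float64(27.6)), (-18, 24, np.float64(28.7)), (-12, 15, np.float64(29.2)), (-6, 13, np.float64(47.2)), (0, 34, np.float64(47.8))]
27 [(-66, 12, np.float64(19.6)), (-60, 37, np.float64(30.1)), (-54, 47, np.float64(18.8)), (-48, 31, np.float64(33.8)), (-42, 22, np.float64(32.2)), (-36, 22, np.float64(31.8)), (-30, 24, np.float64(30.4)), (-24, 19, np.float64(29.2)), (-18, 20, np.float64(28.2)), (-12, 20, np.float64(27.3)), (-6, 23, np.float64(45.4)), (0, 29, np.float64(46.9))]
rib x 165 [27.7 31.3 36.2]
```

Request:
step_arm:
  steps:
    - {"x":35,"y":0,"z":-15,"ax":0,"ay":0,"az":0}
    - {"x":70,"y":-1,"z":-25,"ax":0,"ay":0,"az":0}
    - {"x":105,"y":-2,"z":-40,"ax":0,"ay":0,"az":0}
    - {"x":140,"y":-3,"z":-50,"ax":0,"ay":0,"az":0}
    - {"x":147,"y":-3,"z":-75,"ax":0,"ay":0,"az":0}
    - {"x":147,"y":-3,"z":-105,"ax":0,"ay":0,"az":0}
    - {"x":147,"y":-3,"z":-125,"ax":0,"ay":0,"az":0}
    - {"x":147,"y":-3,"z":-125,"ax":0,"ay":0,"az":0}

```text
time_s: 10.53
tcp_pos: [0.5753, 0.0879, 0.2287]
tool_rot: [-179.8, -0.6, 175.1]
contact_force: [-0.5, 0.0, -0.8]
width: 0.0001
finger_force: 0.0
```

Request:
step_arm:
  steps:
    - {"x":-3,"y":0.3,"z":-2,"ax":0,"ay":0,"az":0}
    - {"x":-7,"y":0.6,"z":-2,"ax":0,"ay":0,"az":0}
    - {"x":-12,"y":1,"z":-2,"ax":0,"ay":0,"az":0}
    - {"x":-18,"y":1.6,"z":-2,"ax":0,"ay":0,"az":0}
    - {"x":-25,"y":2.2,"z":-2,"ax":0,"ay":0,"az":0}
    - {"x":-32,"y":2.8,"z":-2,"ax":0,"ay":0,"az":0}
    - {"x":-39,"y":3.5,"z":-2,"ax":0,"ay":0,"az":0}
    - {"x":-46,"y":4,"z":-2,"ax":0,"ay":0,"az":0}
    - {"x":-53,"y":4.7,"z":-2,"ax":0,"ay":0,"az":0}
    - {"x":-60,"y":5.3,"z":-2,"ax":0,"ay":0,"az":0}

```text
time_s: 11.37
tcp_pos: [0.5181, 0.093, 0.234]
tool_rot: [179.9, 0.2, 175.1]
contact_force: [1.4, -0.5, 6.5]
width: 0.0002
finger_force: 3.2
```

Request:
step_arm:
  steps:
    - {"x":-4,"y":0.3,"z":0,"ax":0,"ay":0,"az":0}
    - {"x":-8,"y":0.7,"z":0,"ax":0,"ay":0,"az":0}
    - {"x":-11,"y":1,"z":0,"ax":0,"ay":0,"az":0}
    - {"x":-13,"y":1.2,"z":0,"ax":0,"ay":0,"az":0}
    - {"x":-14,"y":1.2,"z":0,"ax":0,"ay":0,"az":0}
    - {"x":-14,"y":1.2,"z":0,"ax":0,"ay":0,"az":0}

```text
time_s: 11.87
tcp_pos: [0.504, 0.0943, 0.2339]
tool_rot: [179.9, 0.2, 175.2]
contact_force: [1.6, -1.1, 7.7]
width: -0.0002
finger_force: 3.1
```

```bash
python3 look.py w4.png | grep rib
python3 - <<'E'
from h import *
f,R,t=grab("side")
i=cv2.resize(f["image"][150:310,190:350],None,fx=3.7,fy=3.7);cv2.imwrite("pics/s4.png",i[:,:,::-1])
E
```

```text
wrist guard_rib [0.4912 0.0992 0.0625] [-28.7   3.3] 0.85
rib x 1803 [-33.5 -30.7 -25.9]
side guard_rib [0.4885 0.0927 0.0619] [-30.8  -3.5] 0.85
rib x 92 [-32.1 -28.6 -16.1]
scene guard_rib [0.491  0.0966 0.0594] [-28.7   0.7] 0.87
rib x 190 [-34.5 -31.  -25.9]
```

View pics/s4.png

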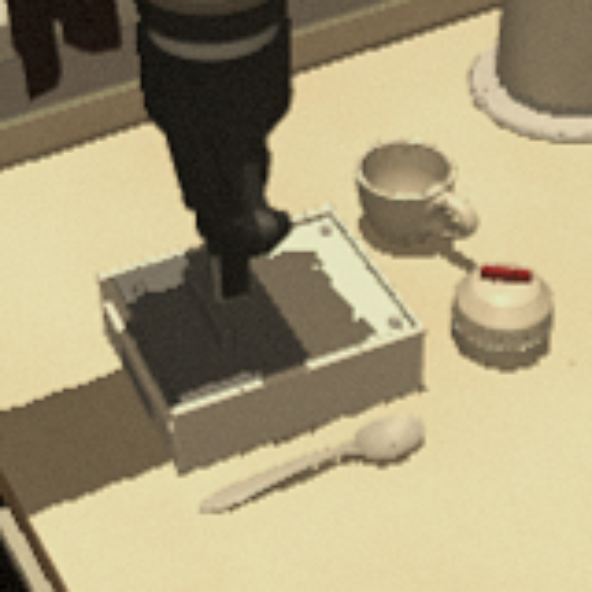

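Request:
step_arm:
  steps:
    - {"x":8,"y":-0.7,"z":1,"ax":0,"ay":0,"az":0}
    - {"x":12,"y":-1,"z":1,"ax":0,"ay":0,"az":0}
    - {"x":12,"y":-1,"z":1,"ax":0,"ay":0,"az":0}

```text
time_s: 12.77
tcp_pos: [0.5156, 0.0934, 0.2329]
tool_rot: [-180.0, -0.0, 175.2]
contact_force: [0.0, 0.0, -0.2]
width: -0.0
finger_force: 0.0
```

Request:
step_arm:
  steps:
    - {"x":0,"y":0,"z":-3,"ax":0,"ay":0,"az":0}
    - {"x":0,"y":0,"z":-6,"ax":0,"ay":0,"az":0}
    - {"x":0,"y":0,"z":-6,"ax":0,"ay":0,"az":0}
    - {"x":-4,"y":0.3,"z":-6,"ax":0,"ay":0,"az":0}
    - {"x":-8,"y":0.7,"z":-6,"ax":0,"ay":0,"az":0}
    - {"x":-11,"y":1,"z":-6,"ax":0,"ay":0,"az":0}
    - {"x":-13,"y":1.2,"z":-6,"ax":0,"ay":0,"az":0}
    - {"x":-13,"y":1.2,"z":-6,"ax":0,"ay":0,"az":0}

```text
time_s: 13.43
tcp_pos: [0.5029, 0.0944, 0.2276]
tool_rot: [180.0, 0.1, 175.1]
contact_force: [2.4, -0.2, -2.0]
width: 0.0005
finger_force: 1.2
```

Request:
step_arm:
  steps:
    - {"x":-1.5,"y":0.1,"z":0,"ax":0,"ay":0,"az":0}
    - {"x":-3,"y":0.2,"z":0,"ax":0,"ay":0,"az":0}
    - {"x":-3,"y":0.2,"z":0,"ax":0,"ay":0,"az":0}

```text
time_s: 13.68
tcp_pos: [0.5018, 0.0945, 0.228]
tool_rot: [180.0, 0.5, 175.1]
contact_force: [7.6, -0.6, -5.5]
width: 0.0003
finger_force: 3.7
```

Request:
step_arm:
  steps:
    - {"x":8,"y":-0.7,"z":0,"ax":0,"ay":0,"az":0}
    - {"x":12,"y":-1,"z":0,"ax":0,"ay":0,"az":0}
    - {"x":12,"y":-1,"z":25,"ax":0,"ay":0,"az":0}
    - {"x":0,"y":0,"z":60,"ax":0,"ay":0,"az":0}
    - {"x":-30,"y":0,"z":95,"ax":0,"ay":0,"az":0}
    - {"x":-60,"y":0,"z":130,"ax":0,"ay":0,"az":0}
    - {"x":-70,"y":0,"z":150,"ax":0,"ay":0,"az":0}
    - {"x":-70,"y":0,"z":150,"ax":0,"ay":0,"az":0}

```text
time_s: 14.35
tcp_pos: [0.4287, 0.0945, 0.3819]
tool_rot: [179.6, 0.2, 175.2]
contact_force: [0.7, -0.4, 0.4]
width: 0.0001
finger_force: 0.0
```

```bash
python3 look.py w5.png | grep rib
python3 - <<'E'
from h import *
f,R,t=grab("side")
for k in ["egg_timer","espresso_cup","teaspoon"]: print(k,[np.round(d["centre"],3) for d in nets.landmark_of(f,k)[:1]])
E
```

```text
wrist guard_rib [0.4906 0.1019 0.0625] [-29.5   5.9] 0.94
rib x 447 [-36.9 -34.1 -29. ]
side guard_rib [0.4868 0.0963 0.0576] [-32.8  -0. ] 0.62
rib x 85 [-35.4 -31.9 -27.8]
scene guard_rib [0.4894 0.0964 0.0581] [-30.2   0.3] 0.69
rib x 179 [-37.8 -34.6 -30.4]
egg_timer [array([ 0.651,  0.041, -0.002])]
espresso_cup [array([ 0.666,  0.136, -0.001])]
teaspoon [array([0.505, 0.006, 0.002])]
```

```bash
python3 -c "
from cell import arm
print(arm.close_job())"
```

```text
the job is handed in; nothing more can be done
None
```

I slid the guard fully back, pressed the wide rocker until it flipped on (at most about 4 N in the force readings), slid the guard home against its stop, and handed the job in at about 14.5 s. The last depth check put the guard's travel at about 66 mm. The cup, timer and spoon were within a few millimetres of where they started. The narrow rocker was still off when last seen, just before the guard closed. The hand-in returned no verdict.

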